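# Latch the medicine box and hold its key turned

## Robot

A 6-joint arm with a two-finger parallel gripper is mounted at the origin on the work surface. World frame = base frame: x ahead of the robot, y to its left, z up, the work surface at z = 0. Lengths are in mm, angles in rad, forces in N, time in s.
With the tool pointing down it reaches from about 350 to 925 mm from the base axis. Payload 6.4 kg.
Tool frame: the origin (TCP) lies at the very end of the fingers, on their centre line; the grasp point (between the pads) lies 19 mm behind it; z points along the fingers, y is the line along which they close (so a half turn about z gives the same grasp; the last joint's range is limited). The gripper opens to 85 mm and grips with 20 to 120 N. Pads are 22 mm wide; open, the fingers measure 114 mm over their backs; the gripper's body (76 mm by 85 mm) begins 54 mm behind the grasp point. The pads swing forward as they close: fully open they stand 13 mm farther back than shut.
Start: joints at [0.967, 0.245, 1.558, -0, 1.339, -0.174], TCP at [270.847, 590.894, 231.29] pointing down, gripper open.
Joint ranges: [-3.13, 3.13], [-1.02, 2.26], [0.13, 2.54], [-0.95, 4.09], [0.21, 2.88], [-2.74, 2.74]. Speed limits (rad/s): [2.57, 2.57, 3.14, 3.14, 3.14, 3.14].

## Interface

Orientations are given as a unit quaternion [w, x, y, z].
In Python, from station import robot gives the robot as it stands.
- The arm moves only by the tool drive_tool, never from a script. Its argument "motion" is a list of rows, each an object of numbers: "dx", "dy", "dz": the shift along the tool's x, y, z in m; "yaw": the turn about the tool's z in degrees; "grip": the opening, from -1 (shut) to 1 (fully open), so that 0 is half open. A call has 1 to 5 rows; each row shifts and turns the commanded pose from where the row before left it, along the tool's axes as they then stand; what a row does not reach is not made up. A row lasts 1/8 s, in which the tool goes at most 62.5 mm and 10.7 degrees, less where a joint would pass 70% of its speed; a pose out of reach is approached as far as the arm can. A call is refused whole if a number of a shift passes 0.0625 or a number of a turn 10.7, either way. A call with a gripper value outside its range is refused whole. The fingers move at their own pace and stop on an object; "squeeze" is the grip in N (left out, the last holds). Time passes only in rows, so rows that do not move let the fingers close. It gives the time, the measured TCP pose, the force, the opening and the grip force at its end, in the units of the state.
- robot.sense(): the state, without advancing time (a new reading comes with each control period).
- robot.grab_frame(name): name is "scene" or "top"; returns a dict with "frame" (400x640x3 uint8, red, green, blue), "camera_matrix" (3x3 intrinsics, pixels), "k1" (the pictures are not rectified: a ray, as slopes to the right and down, at radius r is drawn at 1 + k1 r^2 times it, then the intrinsics apply), "R" (3x3) and "t" (3): a world point X has camera coordinates R X + t. Camera axes: x right, y down, z forward; pixel columns grow to the right and rows downward; lengths in mm; the calibration is good to about 2 mm. A picture is of the moment at which its call begins. There is no depth.
- robot.job_done(): hands the job in; it is judged then, once.
The state is a dict: "time_s": time; "joint_positions": joint angles; "joint_vel": joint speeds; "joint_efforts": joint torques, N m; "ee_pos": TCP position; "eef_rot": TCP orientation; "force": force on the tool from outside, world axes, zero at the start; "ft_torque": the same for the moment, N m; "gripper_width": opening from 0.0 (shut) to 1.0 (fully open); "finger_force": force on a finger pad.
Only numpy, scipy, OpenCV 4.12 (cv2) and the standard library are available. Lean on these libraries where they do the work, as an engineer would, in place of code of your own. Each camera call takes 0.05 s, during which the arm holds its last target. There are 200 camera calls.

## Task

Secure the grey medicine box: first swing its open hasp down flat into its catch, then take the key from its ceramic rest, push it fully home in the brass lock past the stiff pins, and only then turn it clockwise a full quarter turn to the stop. The lock springs back, so finish while still gripping the key and holding it turned; leave the other things on the shelf alone.

Things in the scene. Friction and masses are not known exactly. Their poses are not given: they have to be found in the camera images.
- lockbox: grey steel medicine box fixed to the shelf, 150 (x) x 220 (y) x 62 mm high, flat lid that stays shut; origin at the centre of its underside, z up. Seen in its frame: hasp hinge line along x at y = -35 mm, lock axis at x = 0, y = +45 mm; between them on the lid two ears 7 mm high (catch of the hasp) at x = +-18 mm, y = -6 mm
- hasp_hinge (a point): middle of the hasp's hinge line, 4 mm above the lid; axes as the box: the line runs along x; the closed hasp points to +y (towards the lock)
- hasp (a joint): the hasp, a flat steel strap 28 wide (x), reaching 58 mm from the hinge line, 3 mm thick: 0 = closed, flat on the lid between the ears; grows as its tip swings up, 1.57 = upright, up to 2.3 = leaning away from the lock; a stiff hinge (0.03 N m), it stays where it is left. Closed, its upper face is 3.5 mm above the lid
- keyway (a point): centre of the keyway's mouth, on top of the round brass plug (30 mm across), 10 mm above the lid; turns with the plug: x = keyway's long side, z up. Keyway 16 (x) x 7 (y) mm, 30 deep; two sprung, sticking pins at 9 and 16 mm depth stand 2.5 mm out of its +y side and yield sideways (2 to 3 N each): the key goes in with 5 to 15 N, a small wiggle helps
- lock_plug (a joint): turn of the plug about its vertical axis: 0 at rest, grows clockwise seen from above, stop at 1.57 rad (a quarter); a spring drives it back to 0 (0.03 N m at rest, 0.12 N m at the quarter). A steel cam on the plug reaches 40 mm to the keyway's +x, 4 to 8 mm above the lid, and swings over the hasp's end as it turns
- key: chunky key standing upright, loose in the rest, about 40 g; origin at the middle of the blade's lower end, z up, x along the blade's width. Blade 14 (x) x 5 (y) x 24 mm long, last 6 mm stepped to 10 x 3; steel shoulder 22 x 10 at 24 to 28 mm; black bow 26 (x) x 10 (y) at 28 to 70 mm to grip. Same both ways round. Fully in, its origin is 24 mm below the keyway's mouth
- key_stand: white ceramic key rest fixed to the shelf, 70 x 60 x 34 mm high, with a 16 x 7 mm slot in the middle of its top, long side along x, 28 mm deep, where the key stands with its shoulder on the top; origin at the centre of its underside
- pump: bystander: white pump dispenser, 68 mm across, 160 mm high, origin under its centre
- pill_crusher: bystander: stainless pill crusher, 48 mm across, 78 mm high, origin under its centre
- ring_dish: bystander: white ceramic ring dish, 90 mm across, 22 mm high, origin under its centre
- glasses_case: bystander: tortoiseshell glasses case, 62 (x) x 160 (y) x 38 mm high, origin under its centre

How it is judged (in metres and radians):
On the way, in this order (a step that is already met when the one before it is completed fails the run):
1. the hasp lies closed in its catch (value of joint hasp below 0.08 rad), for 0.2 s.
2. the key is fully home in the lock, not yet turned (z of key in the frame of keyway below -0.021 m and horizontal distance between key and keyway below 0.004 m and angle between key's own z axis and vertical below 0.12 rad and value of joint lock_plug below 0.35 rad), for 0.1 s.
At the end, for the whole second after the job is handed in: the hasp is closed (under 0.08 rad), the key is upright (within 0.12 rad), within 4 mm of the keyway's centre and in to at least 21 of 24 mm, the plug is turned past 1.37 rad (78 degrees) and kept still there, with the fingers gripping the key (over 3 N) through the last second (z of key in the frame of keyway below -0.021 m and horizontal distance between key and keyway below 0.004 m and angle between key's own z axis and vertical below 0.12 rad and value of joint lock_plug above 1.37 rad and value of joint hasp below 0.08 rad and contact force between the fingers and key above 3 N and linear speed of key below 0.02 m/s); the arm keeps its last pose, push and grip.
It fails at once if the lock is turned while the key is not fully in (value of joint lock_plug above 0.5 rad and z of key in the frame of keyway above -0.019 m).
It fails at once if the pump is shifted or tipped (distance of pump from where it was at the start of the episode above 0.03 m or angle between pump's own z axis and vertical above 0.4 rad).
It fails at once if the pill crusher is shifted or tipped (distance of pill_crusher from where it was at the start of the episode above 0.03 m or angle between pill_crusher's own z axis and vertical above 0.4 rad).
It fails at once if the ring dish is shifted or tipped (distance of ring_dish from where it was at the start of the episode above 0.03 m or angle between ring_dish's own z axis and vertical above 0.4 rad).
It fails at once if the glasses case is shifted or tipped (distance of glasses_case from where it was at the start of the episode above 0.03 m or angle between glasses_case's own z axis and vertical above 0.4 rad).
It also fails if it takes over 67 s, if anything falls off the work surface, if the arm or the gripper's body presses on something with over 40 N, if the wrist force passes 120 N, or if a joint passes its speed limit or range.

## Working session

There is one attempt and no reset: what is moved stays moved. The work goes in short steps, Python scripts to look and compute and a tool call to move; the robot and the scene stay as the last step left them, time stands still between calls to the robot, and variables do not carry over. Pictures are saved under pics/ and viewed, at most 10 in all, crops included, and the job is handed in when it is done.

Besides the shell and the picture viewer there is one more tool, called after "Emit:" by a JSON object that holds its "api" and its "payload". drive_tool: Moves the arm, as the interface text tells. Its arguments: {"type":"object","properties":{"motion":{"type":"array"},"squeeze":{"type":"number"}},"required":["motion"]}

```bash
mkdir -p pics; ls
cat > h.py <<'E'
import numpy as np, cv2, pickle
from station import robot
def grab(n,save=None):
    f=robot.grab_frame(n)
    if save:
        cv2.imwrite('pics/'+save+'.png',cv2.cvtColor(f['frame'],cv2.COLOR_RGB2BGR)); pickle.dump(f,open(save+'.pkl','wb'))
    return f
def load(s): return pickle.load(open(s+'.pkl','rb'))
def ray(f,u,v):
    K=np.array(f['camera_matrix']);R=np.array(f['R']);t=np.array(f['t']);k=f['k1']
    d=np.array([(u-K[0,2])/K[0,0],(v-K[1,2])/K[1,1]]);s=d.copy()
    for _ in range(20): s=d/(1+k*(s@s))
    return -R.T@t, R.T@np.array([s[0],s[1],1])
def atz(f,u,v,z):
    c,d=ray(f,u,v); return c+d*(z-c[2])/d[2]
def proj(f,X):
    K=np.array(f['camera_matrix']);p=np.array(f['R'])@np.array(X,float)+np.array(f['t']);s=p[:2]/p[2]
    s=s*(1+f['k1']*(s@s)); return K[:2,:2]@s+K[:2,2]
E
python3 - <<'E'
from h import *
a=grab('scene','s0');b=grab('top','t0')
for f in(a,b): print(np.round(-np.array(f['R']).T@np.array(f['t'])),f['k1'],np.round(f['camera_matrix'],1).tolist(), np.round(f['R'],2).tolist())
for s in 's0','t0':
    cv2.imwrite(f'pics/{s}b.png',cv2.resize(cv2.imread(f'pics/{s}.png'),(800,500),interpolation=cv2.INTER_CUBIC))
print(robot.sense())
E
```

```text
pics
[1183.  517.  859.] 0.027467811197053063 [[402.7, 0.0, 313.7], [0.0, 402.7, 200.1], [0.0, 0.0, 1.0]] [[-0.7, 0.71, -0.02], [0.51, 0.49, -0.7], [-0.49, -0.5, -0.71]]
[ 393.  -51. 1152.] -0.05664327242323637 [[370.3, 0.0, 321.7], [0.0, 370.3, 193.9], [0.0, 0.0, 1.0]] [[0.04, -1.0, 0.0], [-0.97, -0.04, -0.22], [0.22, 0.01, -0.98]]
{'time_s': 0.1, 'joint_positions': array([ 9.66918136e-01,  2.45780058e-01,  1.55890243e+00, -3.69852729e-05,
        1.33869612e+00, -1.74100415e-01]), 'joint_vel': array([-1.24963935e-03, -9.30951974e-05, -2.05937343e-03, -8.79321355e-04,
       -3.19775196e-04,  1.34719719e-03]), 'joint_efforts': array([-1.00015881e-03, -4.30674112e+01, -3.27126861e+01, -1.93638157e-04,
        2.82872228e-03, -1.08484801e-05]), 'ee_pos': array([270.54573026, 590.46269166, 230.26205476]), 'eef_rot': array([-3.22014785e-04,  2.13234616e-01,  9.77000614e-01, -8.33086584e-04]), 'force': array([-0.98384665, -0.34139744,  0.1140458 ]), 'ft_torque': array([0.01871611, 0.01128824, 0.0323575 ]), 'finger_force': 0.0, 'gripper_width': 0.999353863570227}
```

View pics/s0b.png

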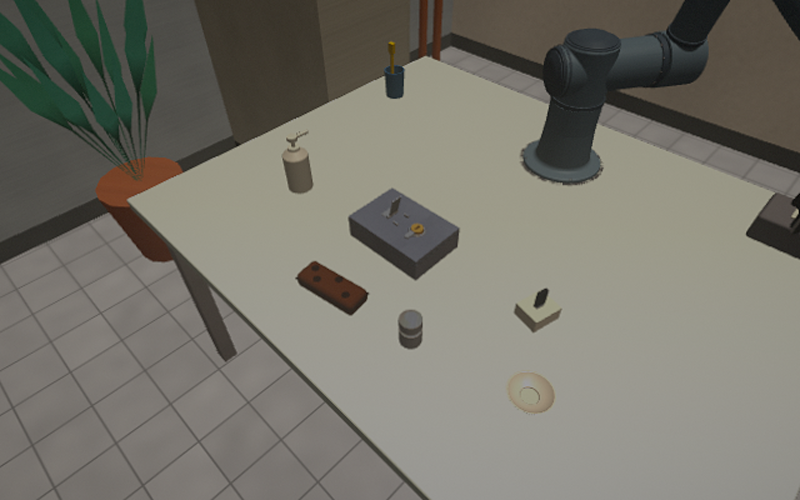

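View pics/t0b.png

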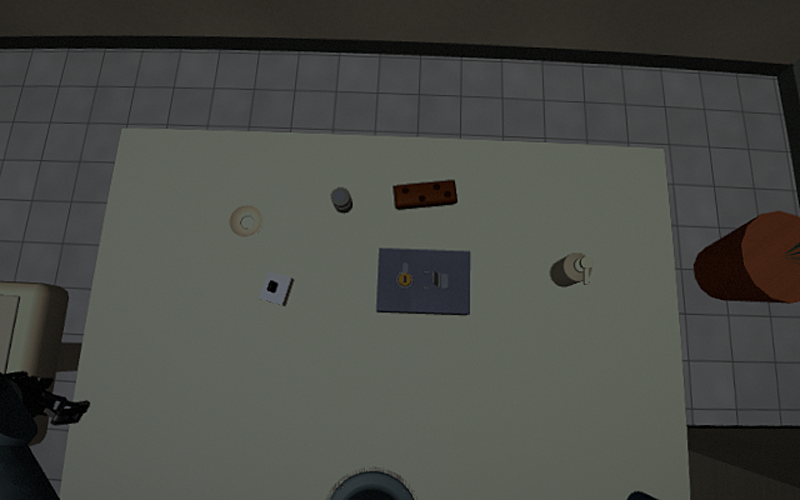

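The scene shows the box near (405,230), the key rest near (538,305), and the hasp standing up. In the top view, the lock is at about (405,281), the hasp at (438,280) and the key rest at (277,289). I'll enlarge these next.

Run:
```python
from h import *
def crop(s,u,v,w,h,k):
    im=cv2.imread(f'pics/{s}.png')[v:v+h,u:u+w]
    im=np.clip(255*(im/255.)**.6*1.1,0,255).astype(np.uint8)
    return cv2.resize(im,None,fx=k,fy=k,interpolation=cv2.INTER_CUBIC)
a=crop('s0',275,145,100,80,4); b=crop('t0',295,190,100,75,4)
c=crop('s0',400,220,60,50,5); d=crop('t0',195,205,60,50,5)
M=np.zeros((600,800,3),np.uint8)
M[:320,:400]=a; M[:300,400:]=b; M[320:570,:300]=c; M[320:570,400:700]=d
cv2.imwrite('pics/m0.png',M)
```

```text
(no output)
```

View pics/m0.png

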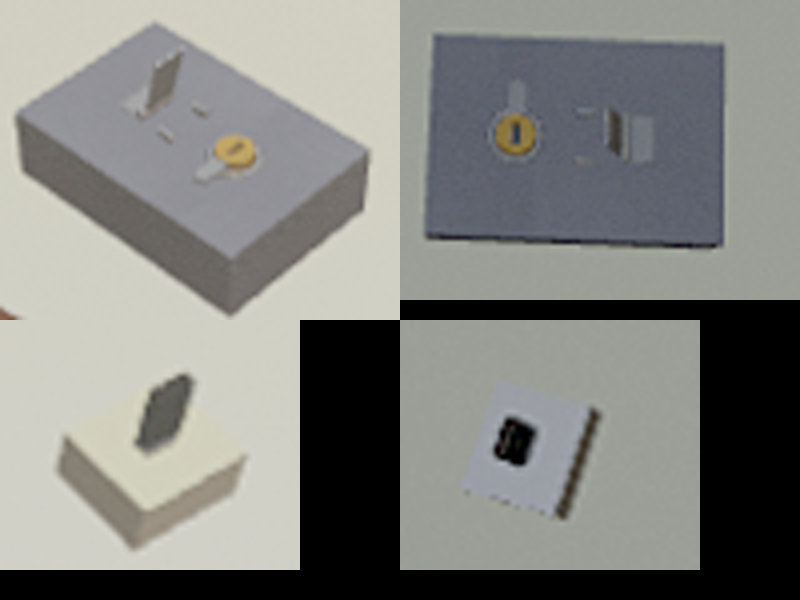

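```bash
cat > fit.py <<'E'
from h import *
from scipy.optimize import least_squares
def fit(obs,x0):
    # obs: list (frame,u,v,local xyz)
    def res(p):
        c,s=np.cos(p[2]),np.sin(p[2]); r=[]
        for f,u,v,L in obs:
            X=[p[0]+c*L[0]-s*L[1],p[1]+s*L[0]+c*L[1],L[2]]; r+=list(proj(f,X)-[u,v])
        return r
    o=least_squares(res,x0,loss='soft_l1'); return o.x,np.array(res(o.x)).reshape(-1,2)
E
python3 - <<'E'
from fit import *
S=load('s0');T=load('t0')
A=lambda x,y:(275+(x+.5)/4-.5,145+(y+.5)/4-.5)
B=lambda x,y:(295+(x-400+.5)/4-.5,190+(y+.5)/4-.5)
C=lambda x,y:(400+(x+.5)/5-.5,220+(y-320+.5)/5-.5)
D=lambda x,y:(195+(x-400+.5)/5-.5,205+(y-320+.5)/5-.5)
bs=[(S,*A(230,258),(75,110,62)),(S,*A(17,115),(75,-110,62)),(S,*A(369,152),(-75,110,62)),(S,*A(155,22),(-75,-110,62)),(S,*A(236,150),(0,45,72))]
bt=[(T,*B(433,35),(75,110,62)),(T,*B(723,44),(75,-110,62)),(T,*B(721,242),(-75,-110,62)),(T,*B(427,234),(-75,110,62)),(T,*B(516,134),(0,45,72))]
for o in(bs,bt,bs+bt):
    p,r=fit(o,[600,0,0]);print(p,np.round(r,1).tolist())
ks=[(S,*C(140,505),(35,30,34)),(S,*C(65,437),(35,-30,34)),(S,*C(245,458),(-35,30,34)),(S,*C(165,409),(0,0,85)) ]
kt=[(T,*D(497,380),(35,30,34)),(T,*D(595,407),(35,-30,34)),(T,*D(562,515),(-35,-30,34)),(T,*D(463,488),(-35,30,34))]
for o in(ks[:3],kt,ks[:3]+kt):
    p,r=fit(o,[500,300,-.3]);print(p,np.round(r,1).tolist())
for X in((0,0,76),):print(proj(T,[*p[:2],76]),D(516,442),proj(S,[*p[:2],55]),C(165,413))
# hasp tip in scene: a(167,55..), bystanders rough
for n,u,v,z in(('crusher',341/1.25,195/1.25,78),('dish',246/1.25,220/1.25,15),('case',425/1.25,193/1.25,38),('pump',578/1.25,265/1.25,120)):print(n,atz(T,u,v,z))
E
```

```text
[551.34781634 -96.03540579  -6.28027235] [[0.2, 0.6], [-0.7, -0.5], [0.6, -0.2], [0.0, -0.1], [-0.2, 0.1]]
[548.54127716 -98.05520533  12.57838541] [[-0.2, -0.2], [0.3, -0.3], [0.9, 0.3], [-0.8, 0.2], [-0.1, -0.1]]
[ 5.49444115e+02 -9.74391800e+01  7.39589088e-03] [[0.5, -0.0], [-0.6, -0.9], [0.7, -0.9], [-0.0, -0.6], [-0.0, -0.5], [-0.3, -0.7], [0.2, -0.5], [0.6, 0.2], [-1.1, -0.3], [-0.3, -0.4]]
[ 5.22186179e+02  2.62140476e+02 -2.69496186e-01] [[0.1, 1.7], [-0.5, -1.0], [0.4, -0.3]]
[ 5.18746687e+02  2.59208579e+02 -2.12394784e-01] [[0.7, -0.1], [-0.4, -0.5], [-0.7, 0.1], [0.4, 0.4]]
[ 5.19449343e+02  2.59886678e+02 -2.32699197e-01] [[0.7, 0.7], [-0.6, -1.5], [0.1, -1.9], [0.7, -0.4], [-0.4, -0.5], [-1.1, 0.0], [0.0, -0.1]]
[216.46590384 227.9959364 ] (217.8, 229.0) [431.75600842 238.20388013] (432.6, 238.2)
crusher [746.24141251 109.65996515  78.        ]
dish [690.34214499 358.1481492   15.        ]
case [773.52480363 -96.39260563  38.        ]
pump [ 588.60591753 -447.6133938   120.        ]
```

Emit:
{"api": "drive_tool", "payload": {"motion": [{"yaw": -8.2,"grip": -1},{"yaw": -8.2,"grip": -1},{"yaw": -8.2,"grip": -1},{"dx": -0.0175,"dy": -0.047,"grip": -1},{"dx": -0.0175,"dy": -0.047,"grip": -1}]}}

```text
schema error: expected keys dx, dy, dz, yaw, grip
```

Emit:
{"api": "drive_tool", "payload": {"motion": [{"dx": -0.0175,"dy": -0.047,"grip": -1},{"dx": -0.0175,"dy": -0.047,"grip": -1},{"dx": -0.0175,"dy": -0.047,"grip": -1},{"dx": -0.0175,"dy": -0.047,"grip": -1},{"dx": -0.0175,"dy": -0.047,"grip": -1}]}}

```text
schema error: expected keys dx, dy, dz, yaw, grip
```

Emit:
{"api": "drive_tool", "payload": {"motion": [{"dx": -0.0175,"dy": -0.047,"grip": -1},{"dx": -0.0175,"dy": -0.047,"grip": -1},{"dx": -0.0175,"dy": -0.047,"grip": -1},{"dx": -0.0175,"dy": -0.047,"grip": -1},{"dx": -0.0175,"dy": -0.047,"grip": -1}]}}

```text
schema error: expected keys dx, dy, dz, yaw, grip
```

Emit:
{"api": "drive_tool", "payload": {"motion": [{"dx": -0.0175,"dy": -0.047,"grip": -1},{"dx": -0.0175,"dy": -0.047,"grip": -1},{"dx": -0.0175,"dy": -0.047,"grip": -1},{"dx": -0.0175,"dy": -0.047,"grip": -1},{"grip": -1}]}}

```text
schema error: expected keys dx, dy, dz, yaw, grip
```

All keys are required in every row.

Emit:
{"api": "drive_tool", "payload": {"motion": [{"dx": 0,"dy": 0,"dz": 0,"yaw": -8.2,"grip": -1},{"dx": 0,"dy": 0,"dz": 0,"yaw": -8.2,"grip": -1},{"dx": 0,"dy": 0,"dz": 0,"yaw": -8.2,"grip": -1},{"dx": -0.0175,"dy": -0.047,"dz": 0,"yaw": 0,"grip": -1},{"dx": -0.0175,"dy": -0.047,"dz": 0,"yaw": 0,"grip": -1}]}}

```text
time_s: 0.72
ee_pos: [305.7, 495.7, 230.5]
eef_rot: [-0.0, -0.0, 1.0, -0.0]
force: [-0.1, -0.2, 0.9]
gripper_width: -0.001
finger_force: 0.0
```

Emit:
{"api": "drive_tool", "payload": {"motion": [{"dx": -0.0175,"dy": -0.047,"dz": 0,"yaw": 0,"grip": -1},{"dx": -0.0175,"dy": -0.047,"dz": 0,"yaw": 0,"grip": -1},{"dx": -0.0175,"dy": -0.047,"dz": 0,"yaw": 0,"grip": -1},{"dx": -0.0175,"dy": -0.047,"dz": 0,"yaw": 0,"grip": -1},{"dx": -0.0175,"dy": -0.047,"dz": 0,"yaw": 0,"grip": -1}]}}

```text
time_s: 1.35
ee_pos: [393.3, 260.2, 231.0]
eef_rot: [-0.0, 0.0, 1.0, -0.0]
force: [1.1, -0.5, -0.2]
gripper_width: 0.0
finger_force: 0.0
```

Emit:
{"api": "drive_tool", "payload": {"motion": [{"dx": -0.0175,"dy": -0.047,"dz": 0,"yaw": 0,"grip": -1},{"dx": -0.0175,"dy": -0.047,"dz": 0,"yaw": 0,"grip": -1},{"dx": -0.0175,"dy": -0.047,"dz": 0,"yaw": 0,"grip": -1},{"dx": -0.0175,"dy": -0.047,"dz": 0,"yaw": 0,"grip": -1},{"dx": -0.0175,"dy": -0.047,"dz": 0,"yaw": 0,"grip": -1}]}}

```text
time_s: 1.98
ee_pos: [480.7, 25.2, 231.0]
eef_rot: [-0.0, 0.0, 1.0, 0.0]
force: [1.0, -0.1, 0.3]
gripper_width: 0.003
finger_force: 0.0
```

Emit:
{"api": "drive_tool", "payload": {"motion": [{"dx": -0.0175,"dy": -0.047,"dz": 0,"yaw": 0,"grip": -1},{"dx": -0.0175,"dy": -0.047,"dz": 0,"yaw": 0,"grip": -1},{"dx": -0.0175,"dy": -0.047,"dz": 0,"yaw": 0,"grip": -1},{"dx": -0.0175,"dy": -0.047,"dz": 0,"yaw": 0,"grip": -1},{"dx": 0,"dy": 0,"dz": 0,"yaw": 0,"grip": -1}]}}

```text
time_s: 2.6
ee_pos: [550.8, -164.0, 230.6]
eef_rot: [-0.0, 0.002, 1.0, 0.0]
force: [-0.4, -0.3, -0.1]
gripper_width: 0.001
finger_force: 0.0
```

Emit:
{"api": "drive_tool", "payload": {"motion": [{"dx": 0,"dy": -0.008,"dz": 0.045,"yaw": 0,"grip": -1},{"dx": 0,"dy": 0,"dz": 0.045,"yaw": 0,"grip": -1},{"dx": 0,"dy": 0,"dz": 0.045,"yaw": 0,"grip": -1},{"dx": 0,"dy": 0,"dz": 0,"yaw": 0,"grip": -1}]}}

```text
time_s: 3.1
ee_pos: [547.2, -166.7, 92.2]
eef_rot: [-0.004, -0.0, 1.0, 0.002]
force: [0.1, 0.8, -1.0]
gripper_width: 0.005
finger_force: 0.0
```

Run:
```python
from h import *
S=grab('scene','s1');T=grab('top','t1')
e=robot.sense()['ee_pos'];print(e,proj(S,e),proj(T,e))
def crop(s,u,v,w,h,k):
    im=cv2.imread(f'pics/{s}.png')[v:v+h,u:u+w]
    im=np.clip(255*(im/255.)**.6*1.1,0,255).astype(np.uint8)
    return cv2.resize(im,None,fx=k,fy=k,interpolation=cv2.INTER_CUBIC)
cv2.imwrite('pics/m1.png',np.hstack([crop('s1',285,125,80,80,5),crop('t1',310,180,80,80,5)]))
```

```text
[ 550.8995998  -168.88194459   97.34263213] [304.50838914 157.29903632] [363.9172541  222.44039638]
```

View pics/m1.png

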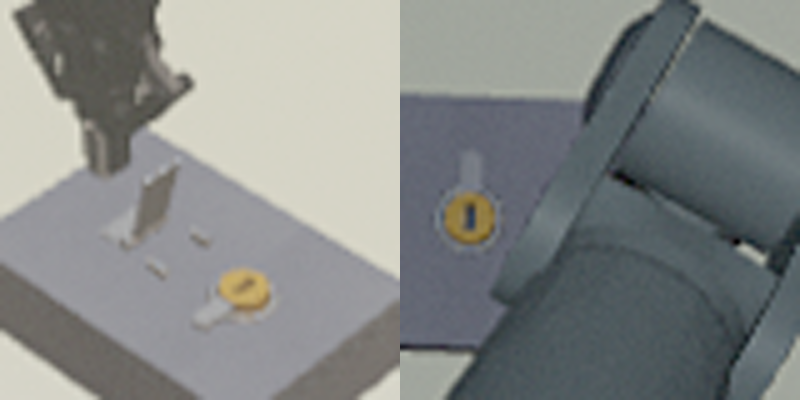

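Emit:
{"api": "drive_tool", "payload": {"motion": [{"dx": 0,"dy": 0.014,"dz": 0,"yaw": 0,"grip": -1},{"dx": 0,"dy": 0.014,"dz": 0,"yaw": 0,"grip": -1},{"dx": 0,"dy": 0.014,"dz": 0,"yaw": 0,"grip": -1},{"dx": 0,"dy": 0.014,"dz": 0,"yaw": 0,"grip": -1},{"dx": 0,"dy": 0.014,"dz": 0,"yaw": 0,"grip": -1}]}}

```text
time_s: 3.82
ee_pos: [550.6, -98.2, 96.4]
eef_rot: [0.0, 0.0, 1.0, -0.0]
force: [-0.0, -0.8, -0.2]
gripper_width: -0.001
finger_force: 0.3
```

Emit:
{"api": "drive_tool", "payload": {"motion": [{"dx": 0,"dy": 0.006,"dz": 0.006,"yaw": 0,"grip": -1},{"dx": 0,"dy": 0.006,"dz": 0.006,"yaw": 0,"grip": -1},{"dx": 0,"dy": 0,"dz": 0.006,"yaw": 0,"grip": -1},{"dx": 0,"dy": 0,"dz": 0.004,"yaw": 0,"grip": -1},{"dx": 0,"dy": 0,"dz": 0,"yaw": 0,"grip": -1}]}}

```text
time_s: 4.45
ee_pos: [550.2, -87.4, 73.7]
eef_rot: [-0.0, 0.0, 1.0, 0.0]
force: [0.1, -0.3, 0.1]
gripper_width: -0.003
finger_force: 0.0
```

Emit:
{"api": "drive_tool", "payload": {"motion": [{"dx": 0,"dy": 0,"dz": 0.003,"yaw": 0,"grip": -1},{"dx": 0,"dy": 0,"dz": 0.003,"yaw": 0,"grip": -1},{"dx": 0,"dy": 0,"dz": 0.0015,"yaw": 0,"grip": -1},{"dx": 0,"dy": 0,"dz": 0,"yaw": 0,"grip": -1}]}}

```text
time_s: 4.95
ee_pos: [550.4, -87.2, 66.6]
eef_rot: [-0.0, 0.0, 1.0, 0.0]
force: [0.7, 0.1, 1.0]
gripper_width: 0.005
finger_force: 0.0
```

Emit:
{"api": "drive_tool", "payload": {"motion": [{"dx": 0,"dy": 0,"dz": 0.001,"yaw": 0,"grip": -1},{"dx": 0,"dy": 0,"dz": 0.001,"yaw": 0,"grip": -1},{"dx": 0,"dy": 0,"dz": 0,"yaw": 0,"grip": -1}]}}

```text
time_s: 5.32
ee_pos: [550.6, -87.3, 65.3]
eef_rot: [-0.0, 0.0, 1.0, -0.0]
force: [-2.2, 1.4, 5.7]
gripper_width: 0.002
finger_force: 2.5
```

Emit:
{"api": "drive_tool", "payload": {"motion": [{"dx": 0,"dy": 0,"dz": 0.001,"yaw": 0,"grip": -1},{"dx": 0,"dy": 0,"dz": 0,"yaw": 0,"grip": -1},{"dx": 0,"dy": 0,"dz": 0,"yaw": 0,"grip": -1},{"dx": 0,"dy": 0,"dz": -0.03,"yaw": 0,"grip": -1},{"dx": 0,"dy": 0,"dz": -0.06,"yaw": 0,"grip": -1}]}}

```text
time_s: 5.95
ee_pos: [548.4, -86.5, 151.8]
eef_rot: [-0.003, 0.0, 1.0, 0.001]
force: [1.5, 0.2, -0.1]
gripper_width: 0.0
finger_force: 0.0
```

Emit:
{"api": "drive_tool", "payload": {"motion": [{"dx": 0.003,"dy": 0.0425,"dz": -0.003,"yaw": 0,"grip": 1},{"dx": 0.004,"dy": 0.0425,"dz": 0,"yaw": 0,"grip": 1},{"dx": 0.004,"dy": 0.0425,"dz": 0,"yaw": 0,"grip": 1},{"dx": 0.004,"dy": 0.0425,"dz": 0,"yaw": 0,"grip": 1},{"dx": 0.004,"dy": 0.0425,"dz": 0,"yaw": 0,"grip": 1}]}}

```text
time_s: 6.58
ee_pos: [531.3, 126.6, 156.6]
eef_rot: [0.0, 0.0, 1.0, 0.0]
force: [0.9, -0.4, 0.9]
gripper_width: 0.996
finger_force: 0.0
```

Emit:
{"api": "drive_tool", "payload": {"motion": [{"dx": 0.004,"dy": 0.0425,"dz": 0,"yaw": 0,"grip": 1},{"dx": 0.004,"dy": 0.0425,"dz": 0,"yaw": 0,"grip": 1},{"dx": 0.004,"dy": 0.0425,"dz": 0,"yaw": 6.5,"grip": 1},{"dx": 0,"dy": 0,"dz": 0,"yaw": 6.5,"grip": 1},{"dx": 0,"dy": 0,"dz": 0,"yaw": 0,"grip": 1}]}}

```text
time_s: 7.2
ee_pos: [519.4, 253.2, 156.4]
eef_rot: [-0.0, 0.112, 0.994, -0.0]
force: [0.3, 0.7, 0.2]
gripper_width: 0.999
finger_force: 0.0
```

Run:
```python
from h import *
S=grab('scene','s2');T=grab('top','t2')
print(robot.sense()['ee_pos'])
def crop(s,u,v,w,h,k):
    im=cv2.imread(f'pics/{s}.png')[v:v+h,u:u+w]
    im=np.clip(255*(im/255.)**.6*1.1,0,255).astype(np.uint8)
    return cv2.resize(im,(w*k,h*k),interpolation=cv2.INTER_CUBIC)
M=np.zeros((600,800,3),np.uint8)
M[:240,:400]=crop('s2',285,145,100,60,4);M[:240,400:]=crop('t2',310,200,100,60,4)
M[240:,:400]=crop('s2',400,190,80,72,5)
M[240:,400:]=crop('t2',190,190,80,72,5)
cv2.imwrite('pics/m2.png',M)
```

```text
[519.6608606  252.50808565 156.58408353]
```

View pics/m2.png

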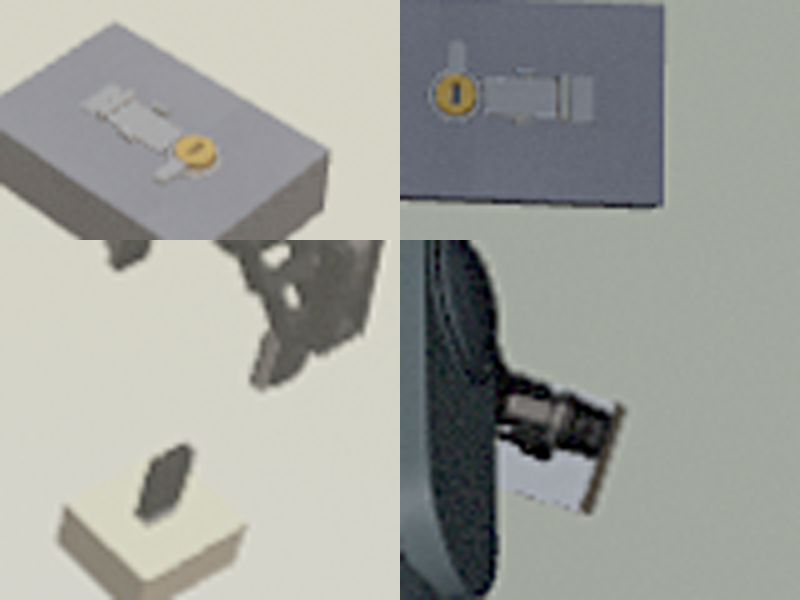

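Emit:
{"api": "drive_tool", "payload": {"motion": [{"dx": 0.0016,"dy": 0.007,"dz": 0.03,"yaw": 0,"grip": 1},{"dx": 0,"dy": 0,"dz": 0.04,"yaw": 0,"grip": 1},{"dx": 0,"dy": 0,"dz": 0.03,"yaw": 0,"grip": 1},{"dx": 0,"dy": 0,"dz": 0.0125,"yaw": 0,"grip": 1},{"dx": 0,"dy": 0,"dz": 0,"yaw": 0,"grip": 0}]}}

```text
time_s: 7.92
ee_pos: [519.6, 259.5, 43.9]
eef_rot: [-0.001, 0.113, 0.994, -0.0]
force: [-0.1, -0.1, 0.1]
gripper_width: 0.816
finger_force: 0.0
```

Run:
```python
from h import *
S=grab('scene','s3')
e=robot.sense();print(e['ee_pos'],e['force'],e['gripper_width'],proj(S,e['ee_pos']))
im=cv2.imread('pics/s3.png')[190:265,395:475]
im=np.clip(255*(im/255.)**.5*1.1,0,255).astype(np.uint8)
cv2.imwrite('pics/m3.png',cv2.resize(im,None,fx=8,fy=8,interpolation=cv2.INTER_CUBIC))
```

```text
[520.40233404 259.86162978  45.05013779] [ 1.18240082  0.2026085  -0.3985299 ] 0.7302772164486324 [430.8070142 240.879581 ]
```

View pics/m3.png

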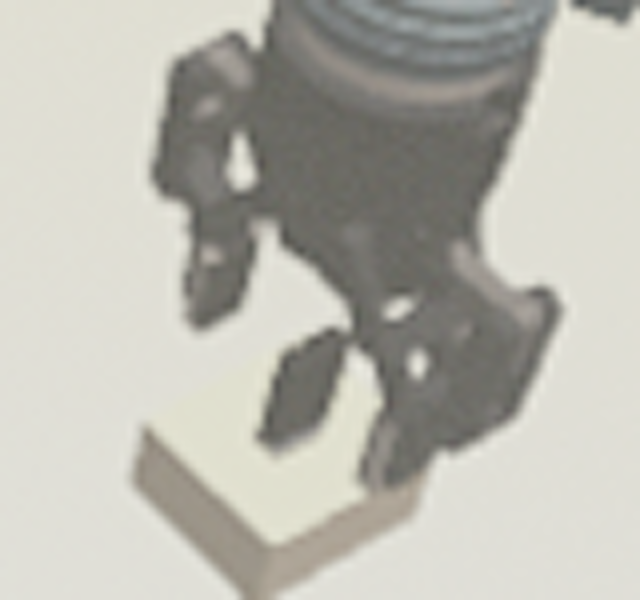

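The fingers straddle the key. Their midpoint is about (292,406) in the crop and the key is about (294,412), so they are centred. Closing now.

Emit:
{"api": "drive_tool", "payload": {"motion": [{"dx": 0,"dy": 0,"dz": 0,"yaw": 0,"grip": -1},{"dx": 0,"dy": 0,"dz": 0,"yaw": 0,"grip": -1},{"dx": 0,"dy": 0,"dz": 0,"yaw": 0,"grip": -1},{"dx": 0,"dy": 0,"dz": 0,"yaw": 0,"grip": -1}], "squeeze": 25}}

```text
time_s: 8.48
ee_pos: [520.3, 260.5, 45.1]
eef_rot: [0.001, 0.113, 0.994, 0.001]
force: [0.6, 2.7, 3.3]
gripper_width: 0.117
finger_force: 28.4
```

Emit:
{"api": "drive_tool", "payload": {"motion": [{"dx": 0,"dy": 0,"dz": 0,"yaw": 0,"grip": -1},{"dx": 0,"dy": 0,"dz": 0,"yaw": 0,"grip": -1}], "squeeze": 60}}

```text
time_s: 8.72
ee_pos: [520.3, 260.4, 45.1]
eef_rot: [0.001, 0.113, 0.994, 0.001]
force: [-0.5, 2.4, 6.1]
gripper_width: 0.107
finger_force: 60.9
```

Run:
```python
from h import *
for i in range(4):
    e=robot.sense();print(np.round(e['ee_pos'],1),np.round(e['force'],1),np.round(e['ft_torque'],2),e['gripper_width'])
    grab('scene')
```

```text
[520.3 260.4  45.1] [-0.5  2.4  6.1] [0.44 0.16 0.03] 0.1072216606330536
[520.3 260.4  45.1] [-0.2  2.7  4.8] [0.41 0.19 0.01] 0.10555387987459225
[520.3 260.4  45.1] [-0.2  1.8  5.7] [ 0.34  0.13 -0.01] 0.10798626628665771
[520.3 260.4  45.2] [-0.4  2.8  5. ] [0.36 0.15 0.06] 0.109212143319809
```

Emit:
{"api": "drive_tool", "payload": {"motion": [{"dx": 0,"dy": 0,"dz": -0.007,"yaw": 0,"grip": -1},{"dx": 0,"dy": 0,"dz": -0.015,"yaw": 0,"grip": -1},{"dx": 0,"dy": 0,"dz": -0.02,"yaw": 0,"grip": -1},{"dx": 0,"dy": 0,"dz": -0.035,"yaw": 0,"grip": -1},{"dx": 0,"dy": 0,"dz": 0,"yaw": 0,"grip": -1}]}}

```text
time_s: 9.55
ee_pos: [521.8, 260.2, 124.9]
eef_rot: [0.003, 0.113, 0.994, 0.001]
force: [0.2, 0.1, -0.1]
gripper_width: 0.112
finger_force: 60.2
```

Emit:
{"api": "drive_tool", "payload": {"motion": [{"dx": 0,"dy": 0,"dz": 0,"yaw": -6.7,"grip": -1},{"dx": 0,"dy": 0,"dz": 0,"yaw": -6.7,"grip": -1},{"dx": -0.0037,"dy": -0.039,"dz": 0,"yaw": 0,"grip": -1},{"dx": -0.0037,"dy": -0.039,"dz": 0,"yaw": 0,"grip": -1},{"dx": -0.0037,"dy": -0.039,"dz": 0,"yaw": 0,"grip": -1}]}}

```text
time_s: 10.18
ee_pos: [530.6, 141.6, 120.2]
eef_rot: [-0.001, -0.003, 1.0, -0.0]
force: [1.3, -0.8, 0.1]
gripper_width: 0.103
finger_force: 60.2
```

Emit:
{"api": "drive_tool", "payload": {"motion": [{"dx": -0.0037,"dy": -0.039,"dz": 0,"yaw": 0,"grip": -1},{"dx": -0.0037,"dy": -0.039,"dz": 0,"yaw": 0,"grip": -1},{"dx": -0.0037,"dy": -0.039,"dz": 0,"yaw": 0,"grip": -1},{"dx": -0.0037,"dy": -0.039,"dz": 0,"yaw": 0,"grip": -1},{"dx": -0.0037,"dy": -0.039,"dz": 0,"yaw": 0,"grip": -1}]}}

```text
time_s: 10.8
ee_pos: [550.3, -53.1, 120.2]
eef_rot: [-0.001, -0.003, 1.0, 0.0]
force: [-0.1, -0.4, -0.1]
gripper_width: 0.106
finger_force: 60.2
```

Emit:
{"api": "drive_tool", "payload": {"motion": [{"dx": 0,"dy": 0,"dz": 0,"yaw": 0,"grip": -1},{"dx": 0,"dy": 0,"dz": 0,"yaw": 0,"grip": -1}]}}

```text
time_s: 11.05
ee_pos: [550.5, -51.4, 120.4]
eef_rot: [-0.001, -0.003, 1.0, 0.0]
force: [-0.6, 0.5, -0.5]
gripper_width: 0.108
finger_force: 60.2
```

Run:
```python
from h import *
S=grab('scene','s4');T=grab('top','t4')
e=robot.sense();print(e['ee_pos'],e['eef_rot'],e['force'],e['gripper_width'],proj(S,e['ee_pos']))
def crop(s,u,v,w,h,k):
    im=cv2.imread(f'pics/{s}.png')[v:v+h,u:u+w]
    im=np.clip(255*(im/255.)**.5*1.1,0,255).astype(np.uint8)
    return cv2.resize(im,(w*k,h*k),interpolation=cv2.INTER_CUBIC)
M=np.zeros((480,800,3),np.uint8)
M[:,:480]=crop('s4',305,150,60,60,8)
M[:320,480:]=crop('t4',295,195,80,80,4)
cv2.imwrite('pics/m4.png',M)
```

```text
[550.78640117 -50.81319273 120.74709291] [-6.14781615e-04 -3.87289740e-03  9.99992290e-01  2.06510478e-04] [ 0.94576655 -0.22152703  0.5410048 ] 0.10644720997021793 [333.86465602 169.29096478]
```

View pics/m4.png

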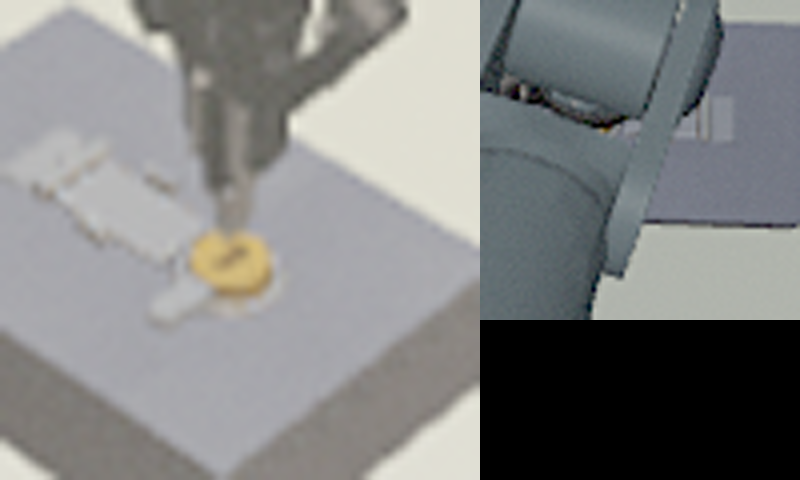

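Emit:
{"api": "drive_tool", "payload": {"motion": [{"dx": 0,"dy": 0,"dz": 0.006,"yaw": 0,"grip": -1},{"dx": 0,"dy": 0,"dz": 0.003,"yaw": 0,"grip": -1},{"dx": 0,"dy": 0,"dz": 0,"yaw": 0,"grip": -1}]}}

```text
time_s: 11.52
ee_pos: [551.0, -51.4, 111.7]
eef_rot: [-0.001, -0.004, 1.0, 0.0]
force: [-0.4, -0.6, -0.6]
gripper_width: 0.106
finger_force: 60.2
```

Run:
```python
from h import *
acc=[];ee=[]
for i in range(4):
    f=grab('scene','s5'); acc.append(f['frame'].astype(float)); ee.append(robot.sense()['ee_pos'])
ee=np.mean(ee,0)
S=load('s5');print(ee)
a=load('s2')['frame'].astype(float)
d=np.abs(np.mean(acc,0)-a).sum(2)
print(d[170:186,326:345].astype(int))
hsv=cv2.cvtColor(load('s2')['frame'],cv2.COLOR_RGB2HSV)
m=((hsv[...,0]<28)&(hsv[...,0]>12)&(hsv[...,1]>110)).astype(np.uint8);m[:170]=0;m[195:]=0;m[:,:310]=0;m[:,360:]=0
ys,xs=np.nonzero(m);print('plug',xs.min(),xs.max(),ys.min(),ys.max(),xs.mean(),ys.mean())
g=a.sum(2)[176:190,322:346].astype(int);print(g)
L=np.array([550.5,-52,72]);print(proj(S,L),proj(S,[*ee[:2],ee[2]-35]),[ (proj(S,L+v)-proj(S,L)).round(2) for v in np.eye(3)*10])
```

```text
[551.37661834 -51.74236026 112.27683593]
[[  1   9  46 122 177 190 191 124  87 127 168 179 180 189 112  11   5   2
    6]
 [  2   5  27 110 182 190 188 125  89 138 174 181 175 157  53   3   2   1
    4]
 [  2   4   1  43 150 187 175 120  78 136 189 187 154  66   2   7   2   2
    0]
 [  1   3   5   3 120 189 188 116  78 115 166 139  60   0   7   2   3   5
    0]
 [  1   2   8   3 124 191 186 145  79  79  92  42   0   2   2   4   0   2
    4]
 [  1   2   2   0 108 188 145 100  70  77  40   2   7   1   3   0   3   2
    2]
 [  4   5   3   2  52 114  90  46  73  88  24   3   1   1   1   2   2   2
    1]
 [  2   1   2   5   5  42  84  83  82  85  23   3   2   3   0   4   1   3
    2]
 [  1   1   2   5  10  41 100 103  91  83  20   2   2   2   3   1   2   4
    2]
 [  3   5   3   6   9  42 117 118  99  84  12   3   2   1   2   0   3   1
    2]
 [  3   4   2   2   6  36 119 123  94  60   5   4   2   4   2   4   1   6
    4]
 [  4   3   0   3   8  15  77  72  23   6   5   4   2   1   1   1   2   3
    1]
 [  0   4   3   3   5   6  16  15   7   4   3   4   4   3   3   1   2   2
    1]
 [  1 
[... 1118 characters left out ...]
276 280 295 294 306 308 308 288 262 188 278
  285 276 273 272 270 279]
 [273 272 273 274 267 320 341 315 302 278 263 265 268 264 248 193 205 320
  285 267 272 273 275 277]
 [274 272 280 296 320 335 338 340 317 229 168 163 179 175 177 211 285 316
  279 270 271 272 275 275]
 [272 275 309 333 337 331 337 316 269 243 236 243 225 240 279 285 312 278
  269 271 274 275 274 277]
 [275 283 326 340 337 310 294 253 244 266 284 304 287 281 316 308 273 266
  273 272 273 274 270 275]
 [274 258 282 304 309 261 233 247 238 249 264 298 290 272 258 273 273 272
  269 273 272 272 273 274]]
[333.3598462  181.91305024] [333.24504951 180.75066039] [array([-2.38,  1.72]), array([2.57, 1.64]), array([ 0.05, -2.58])]
```

Emit:
{"api": "drive_tool", "payload": {"motion": [{"dx": 0,"dy": 0,"dz": 0.004,"yaw": 0,"grip": -1},{"dx": 0,"dy": 0,"dz": 0.003,"yaw": 0,"grip": -1},{"dx": 0,"dy": 0,"dz": 0.002,"yaw": 0,"grip": -1},{"dx": 0,"dy": 0,"dz": 0,"yaw": 0,"grip": -1}]}}

```text
time_s: 12.22
ee_pos: [551.2, -51.9, 103.0]
eef_rot: [-0.0, -0.003, 1.0, -0.0]
force: [-1.0, -0.5, -0.9]
gripper_width: 0.103
finger_force: 60.2
```

```bash
cat > r.py <<'E'
from h import *
E=[]
for i in range(3):
    grab('scene'); e=robot.sense();E.append(np.r_[e['ee_pos'],e['force'],e['ft_torque']*10,e['gripper_width'],e['finger_force'],e['time_s']])
print(np.round(np.mean(E,0),2), e['eef_rot'].round(4))
E
python3 r.py
```

```text
[ 5.5130e+02 -5.1930e+01  1.0322e+02 -4.1000e-01 -4.7000e-01 -1.0800e+00
 -1.6300e+00  3.4000e-01  1.7000e-01  1.1000e-01  6.0230e+01  1.2320e+01] [-1.0e-04 -3.3e-03  1.0e+00 -1.0e-04]
```

Emit:
{"api": "drive_tool", "payload": {"motion": [{"dx": 0,"dy": 0,"dz": 0.0015,"yaw": 0,"grip": -1},{"dx": 0,"dy": 0,"dz": 0.0015,"yaw": 0,"grip": -1},{"dx": 0,"dy": 0,"dz": 0.001,"yaw": 0,"grip": -1},{"dx": 0,"dy": 0,"dz": 0,"yaw": 0,"grip": -1}]}}

```text
time_s: 12.88
ee_pos: [552.0, -52.3, 100.3]
eef_rot: [0.001, -0.003, 1.0, -0.001]
force: [-0.5, -1.3, 4.9]
gripper_width: 0.109
finger_force: 61.2
```

```bash
python3 r.py
```

```text
[ 5.5200e+02 -5.2340e+01  1.0033e+02 -1.6900e+00 -2.1200e+00  5.3500e+00
 -3.9400e+00  2.4200e+00  2.2000e-01  1.1000e-01  6.1230e+01  1.2980e+01] [ 7.0e-04 -3.4e-03  1.0e+00 -6.0e-04]
```

Emit:
{"api": "drive_tool", "payload": {"motion": [{"dx": 0,"dy": 0,"dz": 0.0015,"yaw": 0,"grip": -1},{"dx": 0,"dy": 0.0008,"dz": 0,"yaw": 0,"grip": -1},{"dx": 0,"dy": -0.0016,"dz": 0,"yaw": 0,"grip": -1},{"dx": 0,"dy": 0.0008,"dz": 0,"yaw": 0,"grip": -1}]}}

```text
time_s: 13.52
ee_pos: [551.5, -52.5, 98.6]
eef_rot: [0.0, -0.003, 1.0, -0.001]
force: [-2.6, -4.9, 0.9]
gripper_width: 0.11
finger_force: 60.6
```

```bash
python3 r.py
```

```text
[ 5.5117e+02 -5.2280e+01  9.7860e+01 -2.4500e+00 -3.6700e+00  2.3100e+00
 -7.2300e+00  4.2400e+00 -6.0000e-02  1.1000e-01  6.0590e+01  1.3620e+01] [-3.0e-04 -3.4e-03  1.0e+00 -5.0e-04]
```

Emit:
{"api": "drive_tool", "payload": {"motion": [{"dx": 0.0006,"dy": -0.0004,"dz": 0.0015,"yaw": 0,"grip": -1},{"dx": 0,"dy": 0.0008,"dz": 0.001,"yaw": 0,"grip": -1},{"dx": 0,"dy": -0.0016,"dz": 0.0005,"yaw": 0,"grip": -1},{"dx": 0,"dy": 0.0008,"dz": 0,"yaw": 0,"grip": -1}]}}

```text
time_s: 14.18
ee_pos: [550.8, -52.3, 94.4]
eef_rot: [0.0, -0.003, 1.0, -0.0]
force: [0.8, -4.5, -0.7]
gripper_width: 0.107
finger_force: 60.1
```

```bash
python3 r.py
```

```text
[ 5.5077e+02 -5.2300e+01  9.4490e+01  6.4000e-01 -3.7300e+00 -8.6000e-01
 -7.6900e+00 -1.1100e+00  1.0000e-02  1.1000e-01  6.0090e+01  1.4280e+01] [ 1.0e-04 -3.3e-03  1.0e+00 -1.0e-04]
```

Emit:
{"api": "drive_tool", "payload": {"motion": [{"dx": 0,"dy": -0.0003,"dz": 0.0015,"yaw": 0,"grip": -1},{"dx": 0,"dy": 0.0008,"dz": 0.0015,"yaw": 0,"grip": -1},{"dx": 0,"dy": -0.0016,"dz": 0.001,"yaw": 0,"grip": -1},{"dx": 0,"dy": 0.0008,"dz": 0.001,"yaw": 0,"grip": -1}]}}

```text
time_s: 14.82
ee_pos: [550.8, -52.7, 89.7]
eef_rot: [0.0, -0.003, 1.0, -0.0]
force: [0.0, -4.5, 2.6]
gripper_width: 0.111
finger_force: 60.6
```

```bash
python3 r.py
```

```text
[ 5.5077e+02 -5.2700e+01  8.9620e+01  7.1000e-01 -4.2500e+00  1.5000e-01
 -9.1100e+00 -4.7000e-01 -5.0000e-02  1.1000e-01  6.0430e+01  1.4920e+01] [ 1.0e-04 -3.3e-03  1.0e+00 -2.0e-04]
```

Emit:
{"api": "drive_tool", "payload": {"motion": [{"dx": 0,"dy": 0,"dz": 0.0015,"yaw": 0,"grip": -1},{"dx": 0,"dy": 0.0008,"dz": 0.0015,"yaw": 0,"grip": -1},{"dx": 0,"dy": -0.0016,"dz": 0.0015,"yaw": 0,"grip": -1},{"dx": 0,"dy": 0.0008,"dz": 0.001,"yaw": 0,"grip": -1},{"dx": 0,"dy": 0,"dz": 0.001,"yaw": 0,"grip": -1}]}}

```text
time_s: 15.6
ee_pos: [550.6, -52.5, 83.1]
eef_rot: [-0.0, -0.003, 1.0, -0.0]
force: [-0.9, -4.4, 1.8]
gripper_width: 0.107
finger_force: 60.6
```

```bash
python3 r.py
```

```text
[ 5.5062e+02 -5.2500e+01  8.3100e+01 -2.9000e-01 -3.8900e+00  8.7000e-01
 -7.7500e+00 -3.0000e-02  1.5000e-01  1.1000e-01  6.0550e+01  1.5700e+01] [-2.0e-04 -3.3e-03  1.0e+00  0.0e+00]
```

Emit:
{"api": "drive_tool", "payload": {"motion": [{"dx": 0,"dy": 0,"dz": 0.001,"yaw": 0,"grip": -1},{"dx": 0,"dy": 0,"dz": 0.001,"yaw": 0,"grip": -1},{"dx": 0,"dy": 0,"dz": 0,"yaw": 0,"grip": -1}]}}

```text
time_s: 16.12
ee_pos: [550.8, -52.5, 82.8]
eef_rot: [-0.0, -0.003, 1.0, 0.0]
force: [-5.6, -2.9, 12.1]
gripper_width: 0.109
finger_force: 62.3
```

```bash
python3 r.py
```

```text
[ 5.5085e+02 -5.2560e+01  8.2870e+01 -5.6800e+00 -2.3100e+00  1.1550e+01
 -5.5000e+00  1.0330e+01  1.2000e-01  1.1000e-01  6.2310e+01  1.6230e+01] [-4.0e-04 -3.4e-03  1.0e+00 -0.0e+00]
```

Emit:
{"api": "drive_tool", "payload": {"motion": [{"dx": 0,"dy": 0,"dz": 0,"yaw": 0,"grip": -1},{"dx": 0,"dy": 0,"dz": 0,"yaw": 7,"grip": -1},{"dx": 0,"dy": 0,"dz": 0,"yaw": 7,"grip": -1},{"dx": 0,"dy": 0,"dz": 0,"yaw": 7,"grip": -1},{"dx": 0,"dy": 0,"dz": 0,"yaw": 0,"grip": -1}], "squeeze": 80}}

```text
time_s: 16.9
ee_pos: [551.1, -52.8, 82.9]
eef_rot: [0.0, 0.179, 0.984, -0.0]
force: [-4.2, -3.5, 10.3]
gripper_width: 0.105
finger_force: 79.6
```

```bash
python3 r.py
```

```text
[ 5.5117e+02 -5.2860e+01  8.2940e+01 -4.8400e+00 -3.6800e+00  1.0010e+01
 -7.0200e+00  8.4700e+00  5.6000e-01  1.0000e-01  7.9610e+01  1.7000e+01] [ 1.000e-04  1.788e-01  9.839e-01 -3.000e-04]
```

Emit:
{"api": "drive_tool", "payload": {"motion": [{"dx": 0,"dy": 0,"dz": 0,"yaw": 8,"grip": -1},{"dx": 0,"dy": 0,"dz": 0,"yaw": 8,"grip": -1},{"dx": 0,"dy": 0,"dz": 0,"yaw": 8,"grip": -1},{"dx": 0,"dy": 0,"dz": 0,"yaw": 0,"grip": -1}]}}

```text
time_s: 17.55
ee_pos: [551.0, -53.2, 82.9]
eef_rot: [0.0, 0.38, 0.925, -0.001]
force: [-5.7, -4.9, 12.1]
gripper_width: 0.108
finger_force: 79.6
```

```bash
python3 r.py
```

```text
[ 5.5102e+02 -5.3270e+01  8.2910e+01 -5.1800e+00 -5.2500e+00  1.1300e+01
 -1.0460e+01  1.0160e+01  7.7000e-01  1.1000e-01  7.9640e+01  1.7650e+01] [ 1.000e-04  3.793e-01  9.253e-01 -8.000e-04]
```

Emit:
{"api": "drive_tool", "payload": {"motion": [{"dx": 0,"dy": 0,"dz": 0,"yaw": 8,"grip": -1},{"dx": 0,"dy": 0,"dz": 0,"yaw": 8,"grip": -1},{"dx": 0,"dy": 0,"dz": 0,"yaw": 8,"grip": -1},{"dx": 0,"dy": 0,"dz": 0,"yaw": 0,"grip": -1}]}}

```text
time_s: 18.2
ee_pos: [550.5, -53.5, 82.9]
eef_rot: [-0.0, 0.564, 0.826, -0.001]
force: [-7.8, -6.4, 12.7]
gripper_width: 0.105
finger_force: 79.9
```

```bash
python3 r.py
```

```text
[ 5.5051e+02 -5.3510e+01  8.2910e+01 -7.5400e+00 -6.4200e+00  1.2470e+01
 -1.1660e+01  1.4380e+01  9.2000e-01  1.0000e-01  7.9890e+01  1.8300e+01] [-2.000e-04  5.633e-01  8.262e-01 -1.400e-03]
```

Emit:
{"api": "drive_tool", "payload": {"motion": [{"dx": 0,"dy": 0,"dz": 0,"yaw": 8,"grip": -1},{"dx": 0,"dy": 0,"dz": 0,"yaw": 8,"grip": -1},{"dx": 0,"dy": 0,"dz": 0,"yaw": 6,"grip": -1},{"dx": 0,"dy": 0,"dz": 0,"yaw": 0,"grip": -1}]}}

```text
time_s: 18.85
ee_pos: [550.2, -53.5, 82.9]
eef_rot: [-0.0, 0.711, 0.703, -0.002]
force: [-8.1, -6.3, 13.5]
gripper_width: 0.102
finger_force: 80.0
```

```bash
python3 r.py
```

```text
[ 5.5022e+02 -5.3500e+01  8.2900e+01 -8.4200e+00 -6.8100e+00  1.3430e+01
 -1.1770e+01  1.6410e+01  1.2100e+00  1.1000e-01  7.9960e+01  1.8950e+01] [-3.000e-04  7.105e-01  7.036e-01 -1.700e-03]
```

Emit:
{"api": "drive_tool", "payload": {"motion": [{"dx": 0,"dy": 0,"dz": 0,"yaw": 3,"grip": -1},{"dx": 0,"dy": 0,"dz": 0,"yaw": 3,"grip": -1},{"dx": 0,"dy": 0,"dz": 0,"yaw": 0,"grip": -1}]}}

```text
time_s: 19.38
ee_pos: [550.2, -53.5, 82.9]
eef_rot: [-0.0, 0.746, 0.665, -0.002]
force: [-9.1, -6.3, 14.2]
gripper_width: 0.105
finger_force: 80.0
```

```bash
python3 r.py
```

```text
[ 5.5018e+02 -5.3510e+01  8.2900e+01 -8.9200e+00 -5.8400e+00  1.3820e+01
 -1.1880e+01  1.6600e+01  1.0300e+00  1.1000e-01  8.0030e+01  1.9480e+01] [-2.000e-04  7.464e-01  6.655e-01 -1.700e-03]
```

Emit:
{"api": "drive_tool", "payload": {"motion": [{"dx": 0,"dy": 0,"dz": 0,"yaw": 3,"grip": -1},{"dx": 0,"dy": 0,"dz": 0,"yaw": 0,"grip": -1}]}}

```text
time_s: 19.77
ee_pos: [550.2, -53.5, 82.9]
eef_rot: [-0.0, 0.764, 0.646, -0.002]
force: [-8.7, -6.7, 14.2]
gripper_width: 0.106
finger_force: 80.1
```

```bash
python3 r.py
```

```text
[ 5.5016e+02 -5.3490e+01  8.2900e+01 -8.7900e+00 -6.7900e+00  1.3650e+01
 -1.2080e+01  1.6980e+01  1.1900e+00  1.0000e-01  8.0110e+01  1.9880e+01] [-2.000e-04  7.636e-01  6.457e-01 -1.800e-03]
```

Run:
```python
from h import *
grab('scene','s6')
im=cv2.imread('pics/s6.png')[150:210,295:375]
im=np.clip(255*(im/255.)**.5*1.1,0,255).astype(np.uint8)
cv2.imwrite('pics/m6.png',cv2.resize(im,None,fx=9,fy=9,interpolation=cv2.INTER_CUBIC))
```

```text
(no output)
```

View pics/m6.png

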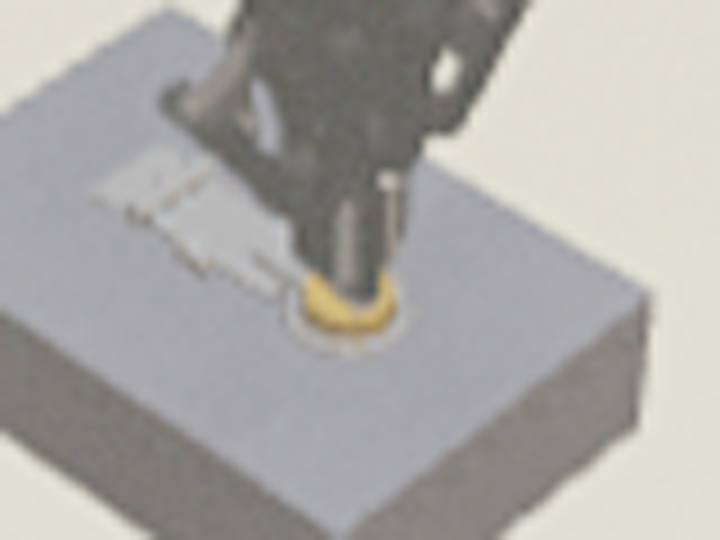

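The cam is no longer at +x and now lies over the hasp, with its edge near (265,262). I'll turn a little more to feel the stop.

Emit:
{"api": "drive_tool", "payload": {"motion": [{"dx": 0,"dy": 0,"dz": 0,"yaw": 3,"grip": -1},{"dx": 0,"dy": 0,"dz": 0,"yaw": 3,"grip": -1},{"dx": 0,"dy": 0,"dz": 0,"yaw": 0,"grip": -1}]}}

```text
time_s: 20.35
ee_pos: [550.1, -53.4, 82.9]
eef_rot: [-0.0, 0.796, 0.605, -0.002]
force: [-9.5, -5.9, 14.2]
gripper_width: 0.104
finger_force: 80.2
```

```bash
python3 r.py
```

```text
[ 5.5008e+02 -5.3400e+01  8.2900e+01 -8.8700e+00 -5.6500e+00  1.4490e+01
 -1.1290e+01  1.7060e+01  3.9600e+00  1.1000e-01  8.0200e+01  2.0450e+01] [-2.000e-04  7.960e-01  6.053e-01 -1.900e-03]
```

```bash
python3 r.py; python3 -c "
from station import robot
print(robot.job_done())"
```

```text
[ 5.5009e+02 -5.3410e+01  8.2910e+01 -8.7900e+00 -5.9400e+00  1.4240e+01
 -1.0820e+01  1.6910e+01  3.7100e+00  1.1000e-01  8.0200e+01  2.0600e+01] [-2.000e-04  7.960e-01  6.053e-01 -1.900e-03]
the job is handed in; nothing more can be done
None
```

I closed the hasp, pushed the key fully home and turned it clockwise to the stop, then handed the job in at about 20.6 s still gripping and holding it turned; the hand-in returned no verdict.

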